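# Lock the board clamp of the test cradle

### The job

Lock the circuit board into the test cradle: push the clamp's upright orange knob along its L-shaped slot towards the board until it stops at the corner, then push it sideways along the short leg fully home at the green mark. Only push the knob with the fingers, without pinching it or pulling it up, and move back clear. Do not touch the circuit board or disturb the loose things around.

Things in the scene. Friction and masses are not known exactly. Their poses are not given: they have to be found in the camera images.
- knob_mid (a point): Middle of the clamp's upright knob: a 25 mm square, 45 mm tall black knob with four orange side pads and an orange top; this point is at its centre, half way up (22 mm below its top, about 70 mm above the table). It shares the cradle's axes. The knob stands on a round 12 mm pin that comes up through the L-shaped slot; the clear gap between knob and gate plate is 3 mm
- slot_start (a point): Point on the top face of the aluminium gate plate (45 mm above the table, plate 119 x 120 mm), where the pin's centre is at the clamp's open end of the long leg (red mark beside it)
- slot_corner (a point): The same for the corner of the L: 60 mm from slot_start along the cradle's +y, towards the circuit board
- slot_end (a point): The same for the locked end of the short leg (green mark beside it): 35 mm from slot_corner along the cradle's +x. Slot 16 mm wide
- clamp (a joint): Travel of the clamp and knob along the long leg, m, along the cradle's +y: 0 at slot_start, 0.060 at the corner (a firm stop). About 2.5 N of friction: it stays where it is left
- cross (a joint): Travel of the knob along the short leg, m, along the cradle's +x: 0 in the long leg, 0.035 at slot_end (a firm stop). Free only with the clamp at the corner: the plate blocks it (beyond 2 mm of play) while joint clamp is below about 0.058, its round pin being led in from about 0.055. About 2.5 N of friction: it stays where it is left
- knob (a joint): How far the knob is pulled up, m: 0 seated, at most 0.012. A spring holds it down (3 N, rising 3 N per 10 mm); lifting it unseats the pin
- pad_near: Orange pad on the knob's side that faces the cradle's -x (4 mm thick, outer face 12.5 mm from the knob's axis, 23 wide, 37 high; origin on the knob's axis, at its foot)
- pad_far: The same on the +x side
- pad_right: The same on the -y side
- pad_left: The same on the +y side
- cradle: Tan wooden base of the test cradle, 260 (x) x 400 (y) x 12 mm, fixed to the table; origin under its centre. The gate plate with the knob is on its -y half, the circuit board on its +y half; a red clamp jaw slides between them, under the plate
- board: Green circuit board held on the cradle, 170 x 170 mm, with fan cooler, two upright memory modules and sockets; highest point 71 mm above the table; board edge 75 mm beyond slot_corner in cradle +y. Origin and axes as the cradle's
- screw_pot: Small clear screw jar, white cap, 32 mm across, 36 mm high, standing on the cradle's base; origin at the centre of its underside; loose, a bystander
- memory: Spare memory module lying flat on the cradle's base, 30 x 130 x 5 mm; origin at the centre of its underside; loose, a bystander
- mouse: Black computer mouse, about 105 x 60 x 36 mm; origin at the centre of its underside; loose, a bystander
- heatsink: Spare finned aluminium heatsink, 80 x 80 x 30 mm; origin at the centre of its underside; loose, a bystander
- cup: White plastic cup, 72 mm across, 85 mm high; origin at the centre of its underside; loose, a bystander
- cleaner: Clear bottle with a blue cap, 56 mm across, 125 mm high; origin at the centre of its underside; loose, a bystander
- screwdriver: Screwdriver lying on the table, about 200 mm long along its own x; origin at the centre of its underside; loose, a bystander

How it is judged (in metres and radians):
On the way, in this order (a step that is already met when the one before it is completed fails the run):
1. the knob is pushed along the long leg to the corner, at least 55 of 60 mm (value of joint clamp above 0.055 m and value of joint cross below 0.025 m), for 0.1 s.
2. the knob is pushed along the short leg to its end, at least 31 of 35 mm (value of joint clamp above 0.055 m and value of joint cross above 0.031 m), for 0.1 s.
At the end, for the whole second after the job is handed in: The knob rests at the locked end of the slot: at least 31 of 35 mm along the short leg, with the clamp at least 55 of 60 mm along the long leg, the knob seated (pulled up less than 4 mm) and at rest (all of step 2 and value of joint knob below 0.004 m and velocity of joint cross between -0.01 and 0.01 m/s and velocity of joint clamp between -0.01 and 0.01 m/s); the robot touches nothing.
It fails at once if the knob was pinched: fingers press on two opposite pads at once (over 1.5 N each) ((contact force between the fingers and pad_near above 1.5 N and contact force between the fingers and pad_far above 1.5 N) or (contact force between the fingers and pad_left above 1.5 N and contact force between the fingers and pad_right above 1.5 N)).
It fails at once if the knob was pulled up by more than 5 mm (value of joint knob above 0.005 m).
It fails at once if the circuit board or what stands on it was touched (over 3 N) (contact force between any of the fingers, the arm and board above 3 N).
It fails at once if a loose bystander was moved by more than 15 mm (distance of any of screw_pot, memory, mouse, heatsink, cup, cleaner, screwdriver from where it was at the start of the episode above 0.015 m).
It also fails if it takes over 42 s, if anything falls off the work surface, if the arm or the gripper's body presses on something with over 40 N, if the wrist force passes 120 N, or if a joint passes its speed limit or range.

### The arm

A 6-joint arm with a two-finger parallel gripper is mounted at the origin on the work surface. World frame = base frame: x ahead of the robot, y to its left, z up, the work surface at z = 0. Lengths are in m, angles in degrees, forces in N, time in s.
With the tool pointing down it reaches from about 0.375 to 0.9 m from the base axis. Payload 3.1 kg.
Tool frame: the origin (TCP) lies at the very end of the fingers, on their centre line; the grasp point (between the pads) lies 19 mm behind it; z points along the fingers, y is the direction in which the jaws open and shut (so a half turn about z gives the same grasp; the last joint's range is limited). The gripper opens to 87 mm and grips with 3 to 60 N. Pads are 19 mm wide; open, the fingers measure 117 mm over their backs; the gripper's body (75 mm by 190 mm) begins 51 mm behind the grasp point.
Start: joints at [-76.519, 30.224, 82.088, -0, 67.689, -10.227], TCP at [0.251, -0.572, 0.223] pointing down, gripper open.
Joint ranges: [-176.69, 176.69], [-43.24, 126.21], [12.49, 139.97], [-82, 262], [0, 151.66], [-163.58, 163.58]. Speed limits (degrees/s): [159.86, 159.86, 180, 180, 180, 180].

### API

Orientations are given as a 3x3 rotation matrix whose columns are the frame's x, y, z axes.
In Python, from rig import read_state, capture, hand_in gives the robot as it stands. The module is installed in compiled form; this text tells all that it offers.
- The arm moves only by the tool send_rows, never from a script. Its argument "moves" is one flat list of numbers, 7 for each row, row after row: the turn, a rotation vector about the world's x, y, z in degrees, then the shift along the world's x, y, z in cm, then the gripper's target within -1 to 1 (fully open at 1, half-way at 0, shut at -1). In form: [rx, ry, rz, tx, ty, tz, hand, rx, ry, rz, tx, ty, tz, hand, ...]. A call has 1 to 20 rows; each row shifts and turns the commanded pose from where the row before left it; what a row does not reach is not made up. A row lasts 1/10 s, in which the tool goes at most 50 mm and 8.59 degrees, less where a joint would pass 70% of its speed; a pose out of reach is approached as far as the arm can. A call with a gripper value outside its range is refused whole. The fingers move at their own pace and stop on an object; the grip force is fixed at half the most. Time passes only in rows, so rows that do not move let the fingers close. It gives the time, the measured TCP pose, the force and the opening at its end, in the units of the state.
- read_state(): the state, without advancing time (a new reading comes with each control period).
- capture(name): name is "side" or "top" or "wrist"; returns a dict with "pixels" (420x560x3 uint8, red, green, blue), "vertical_fov" (degrees; the focal length in pixels is half the picture's height over the tangent of half this angle, whatever the lens; pixels are square), "cx", "cy" (the principal point, pixels), "dist" ([k1, k2, p1, p2, k3] as OpenCV has them; the pictures are not rectified), "rvec" (rotation vector, rad) and "tvec" (3), from world to camera coordinates, as OpenCV has them. Camera axes: x right, y down, z forward; pixel columns grow to the right and rows downward; lengths in m; the calibration is good to about 2 mm. A picture is of the moment at which its call begins. There is no depth.
- hand_in(): hands the job in, once; it reports no verdict.
The state is a dict: "time_s": time; "joint_positions": joint angles; "qvel": joint speeds; "tau": joint torques, N m; "position": TCP position; "tcp_rot": TCP orientation; "force": force on the tool from outside, world axes, zero at the start; "moment": the same for the moment, N m; "opening": opening from 0.0 (shut) to 1.0 (fully open).
Only numpy, scipy, OpenCV 4.12 (cv2) and the standard library are available. Lean on these libraries where they do the work, as an engineer would, in place of code of your own. Each camera call takes 0.05 s, during which the arm holds its last target.

## Working session

There is one attempt and no reset: what is moved stays moved. The work goes in short steps, Python scripts to look and compute and a tool call to move; the robot and the scene stay as the last step left them, time stands still between calls to the robot, and variables do not carry over. Pictures are saved under pics/ and viewed, and the job is handed in when it is done.

Besides the shell and the picture viewer there is one more tool, called after ">>>" as a command line: name --argument value ..., lists and objects as JSON in quotes. send_rows: Moves the arm, as the interface text tells. Its arguments: {"type":"object","properties":{"moves":{"type":"array","items":{"type":"number"}}},"required":["moves"]}

```bash
mkdir -p pics
python3 - <<'E'
from rig import read_state,capture
import cv2,pickle
for n in ["side","top","wrist"]:
    c=capture(n); pickle.dump(c,open(f"{n}0.pkl","wb"))
    cv2.imwrite(f"pics/{n}0.png",c["pixels"][:,:,::-1])
    print(n,c["vertical_fov"],c["cx"],c["cy"],c["dist"],c["rvec"],c["tvec"])
s=read_state();print(s)
E
```

```text
side 53.78270321610647 285.0647332581543 210.4353822022701 [0.02584516 0.         0.         0.         0.        ] [ 2.27166109 -0.05890577  0.02378748] [-0.58592779  0.08315267  1.20198807]
top 44.42685180137653 263.9390533855128 204.1579096457895 [-0.16742688  0.          0.          0.          0.        ] [ 2.13758875 -2.17953525  0.10781373] [0.01625367 0.57200997 1.39237875]
wrist 59.45438919952185 280.7981236271293 212.35340078394225 [-0.05441196  0.          0.          0.          0.        ] [-2.45077192  1.60174781  0.20179128] [-0.62498219 -0.02800362  0.38900897]
{'time_s': 0.15, 'joint_positions': array([-7.65186335e+01,  3.02666404e+01,  8.21393296e+01, -9.19600280e-04,
        6.76890008e+01, -1.02272145e+01]), 'qvel': array([-0.08676585, -0.25690051, -0.30984295, -0.01470965,  0.03238973,
        0.0388142 ]), 'tau': array([ 6.64229592e-04, -4.40432203e+01, -1.76842600e+01,  6.32759230e-02,
        5.52342413e-02, -9.82883876e-05]), 'position': array([ 0.25119452, -0.57169   ,  0.22179847]), 'tcp_rot': array([[ 9.15599986e-01,  4.02090171e-01, -4.00863190e-04],
       [ 4.02090273e-01, -9.15598616e-01,  1.60841865e-03],
       [ 2.79699548e-04, -1.63385128e-03, -9.99998626e-01]]), 'force': array([ 0.53624741, -0.55187829,  0.76991716]), 'moment': array([ 0.04503725, -0.0071386 , -0.02278079]), 'opening': 1.0033523893416718}
```

View pics/top0.png

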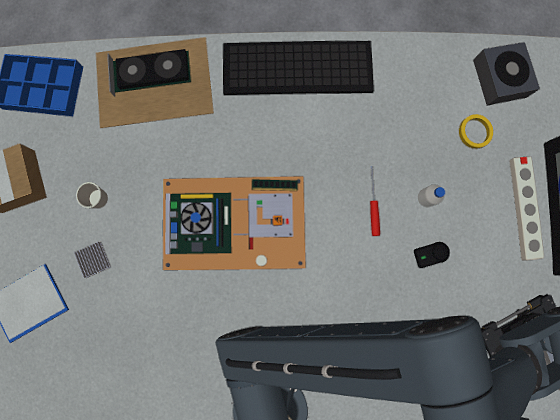

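View pics/side0.png

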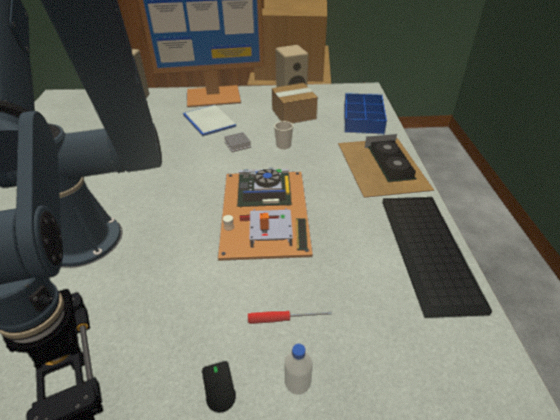

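View pics/wrist0.png

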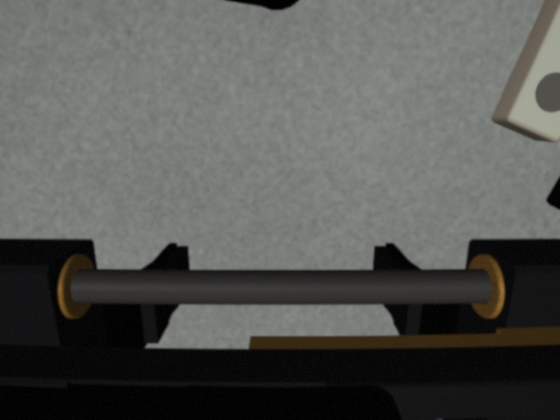

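The top view has the cradle at columns 163–305, rows 177–270, with the board on the left (+y). The orange knob is near (278,220) and the white jar near (261,260). I'll zoom in and measure.

```bash
cat > h.py <<'E'
import numpy as np,cv2,pickle
def K(c):
    f=210/np.tan(np.radians(c["vertical_fov"]/2)); return np.array([[f,0,c["cx"]],[0,f,c["cy"]],[0,0,1.]])
def ray(c,uv):
    p=cv2.undistortPoints(np.array(uv,float).reshape(-1,1,2),K(c),np.array(c["dist"],float)).reshape(-1,2)
    R,_=cv2.Rodrigues(np.array(c["rvec"],float)); t=np.array(c["tvec"],float).ravel()
    d=np.c_[p,np.ones(len(p))]@R; return -R.T@t,d
def plane(c,uv,z):
    o,d=ray(c,uv); s=(z-o[2])/d[:,2]; return o+d*s[:,None]
def proj(c,X):
    return cv2.projectPoints(np.array(X,float).reshape(-1,1,3),np.array(c["rvec"],float),np.array(c["tvec"],float),K(c),np.array(c["dist"],float))[0].reshape(-1,2)
E
python3 - <<'E'
from h import *
c=pickle.load(open("top0.pkl","rb")); im=c["pixels"][:,:,::-1]
cv2.imwrite("pics/topz.png",cv2.resize(im[170:278,155:315],None,fx=5,fy=5,interpolation=cv2.INTER_CUBIC))
c=pickle.load(open("side0.pkl","rb")); im=c["pixels"][:,:,::-1]
cv2.imwrite("pics/sidez.png",cv2.resize(im[160:270,205:325],None,fx=5,fy=5,interpolation=cv2.INTER_CUBIC))
E
```

```text
(no output)
```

View pics/topz.png

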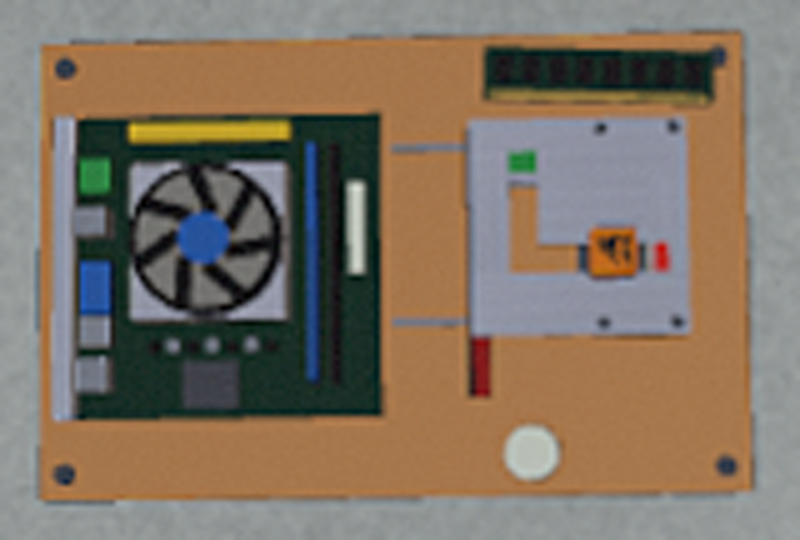

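View pics/sidez.png

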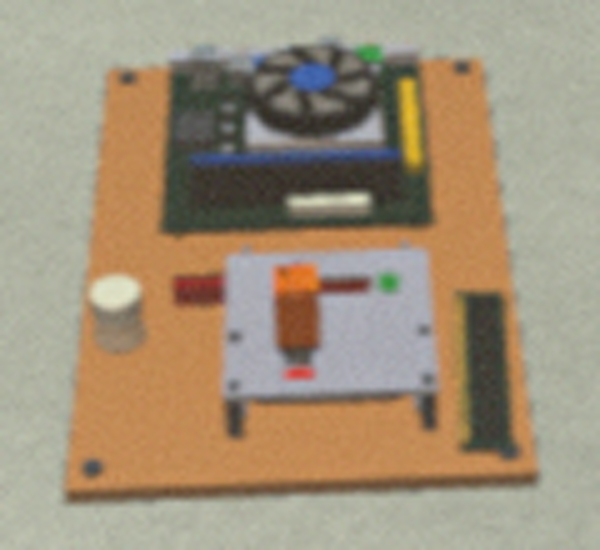

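In the zoomed top view, the knob top is near (612,250), the red mark at (662,257) and the green mark at (522,161). The jar is at (531,452) and the spare memory lies along the top right. Next I'll measure the cradle axes and the knob.

Run:
```python
from h import *
c=pickle.load(open("top0.pkl","rb")); rgb=c["pixels"]
print("cam",ray(c,[[280,210]])[0])
hsv=cv2.cvtColor(rgb,cv2.COLOR_RGB2HSV)
roi=np.zeros(hsv.shape[:2],np.uint8); roi[170:278,155:315]=1
for uv in [(277,218),(220,185),(262,215)]: print(uv,hsv[uv[1],uv[0]])
# cradle tan
tan=((hsv[...,0]>8)&(hsv[...,0]<18)&(hsv[...,1]>110)&(hsv[...,2]>120)).astype(np.uint8)*roi
tan=cv2.morphologyEx(tan,cv2.MORPH_CLOSE,np.ones((5,5)))
cs,_=cv2.findContours(tan,cv2.RETR_EXTERNAL,cv2.CHAIN_APPROX_NONE); k=max(cs,key=cv2.contourArea)
P=plane(c,k.reshape(-1,2),0.012)[:,:2]
r=cv2.minAreaRect((P*1000).astype(np.float32)); print("cradle",r); print(cv2.boxPoints(r))
kn=((hsv[...,0]>6)&(hsv[...,0]<17)&(hsv[...,1]>200)&(hsv[...,2]>170)).astype(np.uint8)*roi
n,l,st,ce=cv2.connectedComponentsWithStats(kn); print(st,ce)
for i in range(1,n):
    if st[i,4]>20: print("knob top",st[i],ce[i],plane(c,[ce[i]],0.092))
def comp(name,m,z):
    n,l,st,ce=cv2.connectedComponentsWithStats(m.astype(np.uint8)*roi)
    for i in range(1,n):
        if st[i,4]>8: print(name,st[i],plane(c,[ce[i]],z).round(4))
comp("red",((hsv[...,0]<5)|(hsv[...,0]>174))&(hsv[...,1]>190)&(hsv[...,2]>150),.045)
comp("green",(hsv[...,0]>45)&(hsv[...,0]<75)&(hsv[...,1]>120)&(hsv[...,2]>110),.045)
comp("plate",(hsv[...,1]<60)&(hsv[...,2]>130)&(hsv[...,0]>100),.045)
comp("white",(hsv[...,1]<40)&(hsv[...,2]>170),.036)
s=pickle.load(open("side0.pkl","rb")); h2=cv2.cvtColor(s["pixels"],cv2.COLOR_RGB2HSV)
r2=np.zeros_like(roi); r2[160:270,205:325]=1
m=((h2[...,0]<17)&(h2[...,1]>200)&(h2[...,2]>180)).astype(np.uint8)*r2
n,l,st,ce=cv2.connectedComponentsWithStats(m); print("side",[(st[i],ce[i],plane(s,[ce[i]],.092)) for i in range(1,n) if st[i,4]>10])
```

```text
cam [ 0.41381661 -0.00974525  1.44735588]
(277, 218) [109 255  31]
(220, 185) [ 15 141 165]
(262, 215) [  9  64 156]
cradle ((524.0133056640625, 93.52973937988281), (397.3186950683594, 257.18096923828125), 89.78241729736328)
[[ 394.66934 -104.63985]
 [ 651.84845 -105.6165 ]
 [ 653.3573   291.69934]
 [ 396.17816  292.67596]]
[[     0      0    560    420 235175]
 [   274    216      8      1      8]
 [   273    219      7      6     15]
 [   281    219      1      1      1]
 [   281    223      1      1      1]] [[279.50029127 209.49887956]
 [277.5        216.        ]
 [275.8        222.06666667]
 [281.         219.        ]
 [281.         223.        ]]
green [257 201   5   3  15] [[0.577  0.0184 0.045 ]]
green [171 202   6   6  36] [[0.5748 0.255  0.045 ]]
plate [161 189   2   8   9] [[0.6098 0.2878 0.045 ]]
plate [ 249  193   44   44 1503] [[ 0.5416 -0.012   0.045 ]]
plate [166 194  10  60 224] [[0.53   0.2712 0.045 ]]
plate [181 203  10   7  33] [[0.5731 0.2249 0.045 ]]
plate [201 203  11  10  45] [[0.5695 0.1582 0.045 ]]
plate [201 223  11  11  57] [[0.5026 0.1601 0.045 ]]
plate [181 225  11   9  41] [[0.5016 0.2241 0.045 ]]
plate [171 234   6   5  25] [[0.4888 0.2548 0.045 ]]
plate [234 234  10   1  10] [[0.4902 0.076  0.045 ]]
plate [170 241   6   7  23] [[0.4645 0.2572 0.045 ]]
white [167 194   3  20  26] [[0.5832 0.2717 0.036 ]]
white [203 203   8   3  11] [[0.5772 0.1626 0.036 ]]
white [225 207   2  17  33] [[0.5441 0.1117 0.036 ]]
white [168 215   1  28  28] [[0.5093 0.2722 0.036 ]]
white [207 226   4   7  10] [[0.5059 0.1567 0.036 ]]
white [256 255  10  11  80] [[0.4181 0.0173 0.036 ]]
side [(array([261, 214,   7,   4,  20], dtype=int32), array([264.15, 215.55]), array([[ 0.52778435, -0.03021961,  0.092     ]]))]
```

Run:
```python
from h import *
c=pickle.load(open("top0.pkl","rb")); s=pickle.load(open("side0.pkl","rb"))
z=lambda x,y,ox,oy:((x+.5)/5-.5+ox,(y+.5)/5-.5+oy)
T=lambda x,y,h:plane(c,[z(x,y,155,170)],h)[0].round(4)
S=lambda x,y,h:plane(s,[z(x,y,205,160)],h)[0].round(4)
print("knob top T",T(612,252,.092),"S",S(297,279,.092))
for n,p in dict(corner=(524,258),end=(524,196),red=(662,257),green=(522,161),pTL=(470,120),pTR=(686,120),pBL=(471,335),pBR=(691,332)).items(): print(n,T(*p,.045))
for n,p in dict(jarcap=(531,452)).items(): print(n,T(*p,.048))
print("S green",S(388,283,.045),"S red",S(299,373,.045))
for q in [(66,68),(720,55),(728,466),(65,475)]: print("screw",T(*q,.012))
for q in [(42,45),(742,33),(752,490),(38,500)]: print("corner",T(*q,.012))
```

```text
knob top T [ 0.5227 -0.0292  0.092 ] S [ 0.5274 -0.0296  0.092 ]
corner [0.5241 0.0183 0.045 ]
end [0.5582 0.0177 0.045 ]
red [ 0.5232 -0.0572  0.045 ]
green [0.5775 0.0184 0.045 ]
pTL [0.6008 0.0467 0.045 ]
pTR [ 0.5984 -0.0722  0.045 ]
pBL [0.4825 0.048  0.045 ]
pBR [ 0.4818 -0.072   0.045 ]
jarcap [0.4183 0.0163 0.048 ]
S green [0.5794 0.0184 0.045 ] S red [ 0.5265 -0.055   0.045 ]
screw [0.64   0.2778 0.012 ]
screw [ 0.6394 -0.0938  0.012 ]
screw [ 0.4085 -0.0924  0.012 ]
screw [0.4095 0.2784 0.012 ]
corner [0.6536 0.2918 0.012 ]
corner [ 0.6518 -0.1066  0.012 ]
corner [ 0.3949 -0.1054  0.012 ]
corner [0.3957 0.2939 0.012 ]
```

The two views agree: the knob axis is at about (0.525, -0.029), the corner at (0.524, 0.018) and the slot end at (0.558, 0.018), with cradle yaw about 0. The knob already stands roughly 11 mm along the long leg. I'll shut the fingers and travel high to the -y side of the knob.

>>> send_rows --moves '[0, 0, -1.5, 1.7, 3, 0, -1, 0, 0, -1.5, 1.7, 3, 0, -1, 0, 0, -1.5, 1.7, 3, 0, -1, 0, 0, -1.5, 1.7, 3, 0, -1, 0, 0, -1.5, 1.7, 3, 0, -1, 0, 0, -1.5, 1.7, 3, 0, -1, 0, 0, -1.5, 1.7, 3, 0, -1, 0, 0, -1.5, 1.7, 3, 0, -1, 0, 0, -1.5, 1.7, 3, 0, -1, 0, 0, -1.5, 1.7, 3, 0, -1, 0, 0, -1.5, 1.7, 3, 0, -1, 0, 0, -1.5, 1.7, 3, 0, -1, 0, 0, -1.5, 1.7, 3, 0, -1, 0, 0, -1.5, 1.7, 3, 0, -1, 0, 0, -1.5, 1.7, 3, 0, -1, 0, 0, -1.2, 1.7, 3, 0, -1, 0, 0, 0, 0, 0, 0, -1, 0, 0, 0, 0, 0, 0, -1, 0, 0, 0, 0, 0, 0, -1]'

```text
time_s: 2.05
position: [0.5228, -0.0929, 0.2223]
tcp_rot: [[1.0, -0.0, -0.001], [-0.0, -1.0, -0.0], [-0.001, 0.0, -1.0]]
force: [0.6, -0.3, -0.6]
opening: 0.003
```

>>> send_rows --moves '[0, 0, 0, 0.2, 0, -3, -1, 0, 0, 0, 0, 0, -3, -1, 0, 0, 0, 0, 0, -3, -1, 0, 0, 0, 0, 0, -3, -1, 0, 0, 0, 0, 0, -2, -1, 0, 0, 0, 0, 0, -1.4, -1, 0, 0, 0, 0, 0, 0, -1]'

```text
time_s: 2.75
position: [0.5234, -0.0931, 0.0667]
tcp_rot: [[1.0, -0.002, -0.004], [-0.002, -1.0, 0.002], [-0.004, -0.002, -1.0]]
force: [-2.2, -0.4, 0.0]
opening: 0.002
```

Run:
```python
from rig import read_state,capture
import cv2
for n in ["side","wrist"]:
    c=capture(n); im=c["pixels"][:,:,::-1]
    if n=="side": im=cv2.resize(im[130:280,185:345],None,fx=4,fy=4,interpolation=cv2.INTER_CUBIC)
    cv2.imwrite(f"pics/{n}1.png",im)
print(read_state()["position"],read_state()["force"])
```

```text
[ 0.52511286 -0.09326339  0.06864504] [-0.32037333  0.33556844  0.29932375]
```

View pics/side1.png

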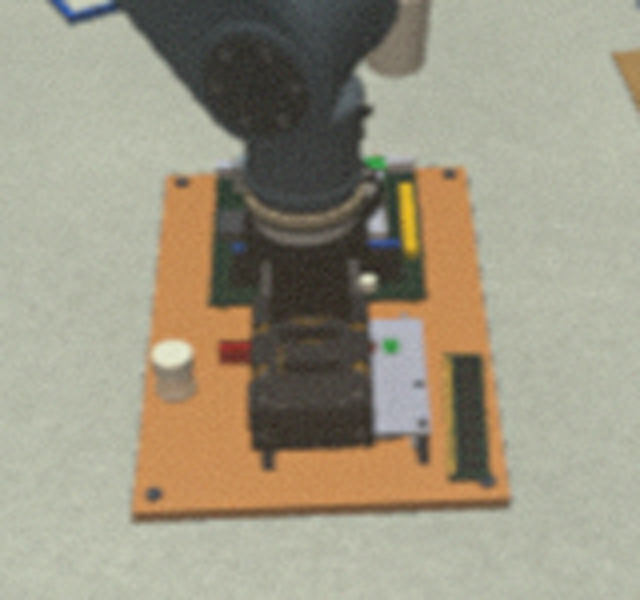

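View pics/wrist1.png

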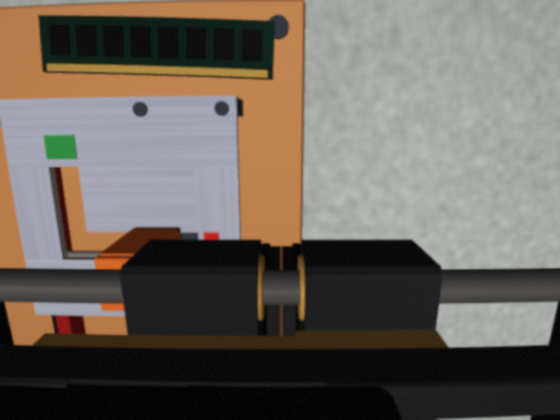

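The wrist view shows the shut fingers at the -y side of the knob, in line with it. The slot, the green mark at (61,147) and the red mark at (211,237) are clear. I'll start the push.

>>> send_rows --moves '[0, 0, 0, 0, 1, -0.4, -1, 0, 0, 0, 0, 1, 0, -1, 0, 0, 0, 0, 1, 0, -1, 0, 0, 0, 0, 0.5, 0, -1, 0, 0, 0, 0, 0.5, 0, -1, 0, 0, 0, 0, 0.5, 0, -1, 0, 0, 0, 0, 0.5, 0, -1]'

```text
time_s: 3.55
position: [0.5256, -0.0423, 0.0648]
tcp_rot: [[1.0, 0.001, 0.001], [0.001, -1.0, -0.001], [0.001, 0.001, -1.0]]
force: [-0.2, -2.9, 2.2]
opening: 0.007
```

Run:
```python
from rig import read_state,capture
import cv2
c=capture("wrist"); im=c["pixels"][:,:,::-1]
cv2.imwrite(f"pics/wrist2.png",im)
print(read_state()["position"],read_state()["force"])
```

```text
[ 0.52540684 -0.04154023  0.06478196] [ 0.31125813 -0.99310649  1.60633775]
```

View pics/wrist2.png

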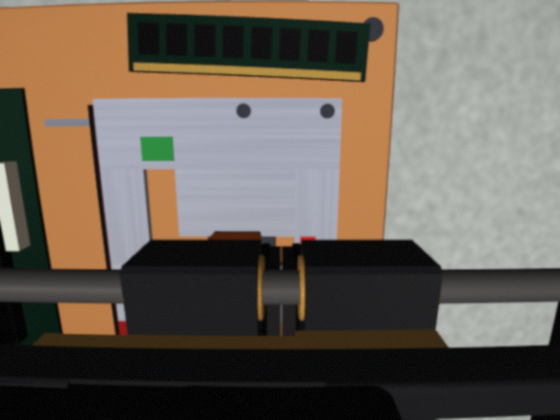

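The force reads about -2.9 N along y, so the fingers are on the pad and the knob is moving. Continuing in small steps towards the corner stop.

>>> send_rows --moves '[0, 0, 0, 0, 0.5, 0, -1, 0, 0, 0, 0, 0.5, 0, -1, 0, 0, 0, 0, 0.5, 0, -1, 0, 0, 0, 0, 0.5, 0, -1, 0, 0, 0, 0, 0.4, 0, -1, 0, 0, 0, 0, 0.2, 0, -1, 0, 0, 0, 0, 0, 0, -1]'

```text
time_s: 4.3
position: [0.5254, -0.0157, 0.0645]
tcp_rot: [[1.0, 0.0, 0.0], [0.0, -1.0, 0.0], [0.0, -0.0, -1.0]]
force: [-0.1, -1.4, 2.1]
opening: 0.003
```

>>> send_rows --moves '[0, 0, 0, 0, 0.2, 0, -1, 0, 0, 0, 0, 0.2, 0, -1]'

```text
time_s: 4.5
position: [0.5254, -0.0123, 0.0645]
tcp_rot: [[1.0, -0.0, 0.0], [-0.0, -1.0, -0.0], [0.0, 0.0, -1.0]]
force: [0.4, -2.3, 2.1]
opening: 0.003
```

>>> send_rows --moves '[0, 0, 0, 0, 0.2, 0, -1, 0, 0, 0, 0, 0, 0, -1]'

```text
time_s: 4.7
position: [0.5253, -0.01, 0.0645]
tcp_rot: [[1.0, 0.0, 0.0], [0.0, -1.0, 0.0], [0.0, -0.0, -1.0]]
force: [1.0, -2.0, 0.6]
opening: 0.002
```

>>> send_rows --moves '[0, 0, 0, 0, 0.2, 0, -1, 0, 0, 0, 0, 0, 0, -1]'

```text
time_s: 4.9
position: [0.5253, -0.008, 0.0645]
tcp_rot: [[1.0, 0.0, 0.0], [0.0, -1.0, 0.0], [0.0, -0.0, -1.0]]
force: [0.2, -2.1, 1.3]
opening: 0.007
```

Run:
```python
from rig import read_state,capture
import cv2
c=capture("wrist"); im=c["pixels"][:,:,::-1]
cv2.imwrite(f"pics/wrist3.png",im)
c=capture("side"); im=c["pixels"][:,:,::-1]
cv2.imwrite(f"pics/side3.png",cv2.resize(im[130:280,185:345],None,fx=4,fy=4,interpolation=cv2.INTER_CUBIC))
print(read_state()["position"],read_state()["force"])
```

```text
[ 0.52535645 -0.00806043  0.06450446] [ 0.44488562 -1.144404    0.39299706]
```

View pics/wrist3.png

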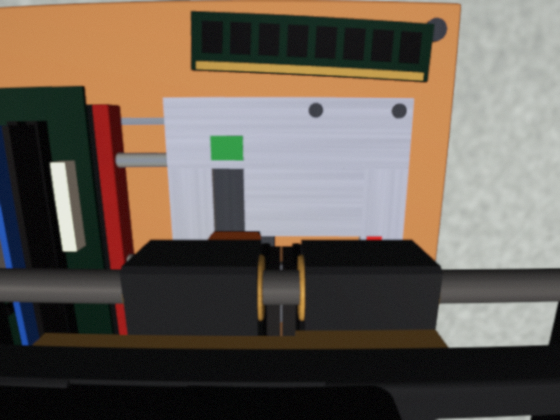

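The knob pad shows at columns 210–262, and the short leg at 213–244. There is no stop force yet, so it isn't quite at the corner.

>>> send_rows --moves '[0, 0, 0, 0, 0.2, 0, -1, 0, 0, 0, 0, 0, 0, -1]'

```text
time_s: 5.2
position: [0.5254, -0.0061, 0.0645]
tcp_rot: [[1.0, 0.0, 0.0], [0.0, -1.0, 0.0], [0.0, -0.0, -1.0]]
force: [0.7, -2.8, 0.9]
opening: 0.005
```

>>> send_rows --moves '[0, 0, 0, 0, 0.2, 0, -1, 0, 0, 0, 0, 0, 0, -1]'

```text
time_s: 5.4
position: [0.5253, -0.004, 0.0645]
tcp_rot: [[1.0, 0.0, 0.0], [0.0, -1.0, 0.0], [0.0, -0.0, -1.0]]
force: [1.3, -1.2, 0.6]
opening: 0.006
```

>>> send_rows --moves '[0, 0, 0, 0, 0.2, 0, -1, 0, 0, 0, 0, 0, 0, -1]'

```text
time_s: 5.6
position: [0.5255, -0.003, 0.0646]
tcp_rot: [[1.0, 0.001, 0.0], [0.001, -1.0, -0.002], [0.0, 0.002, -1.0]]
force: [0.3, -7.1, 1.4]
opening: 0.006
```

>>> send_rows --moves '[0, 0, 0, 0, 0.2, 0, -1, 0, 0, 0, 0, 0, 0, -1]'

```text
time_s: 5.8
position: [0.5257, -0.0022, 0.0648]
tcp_rot: [[1.0, 0.002, 0.0], [0.002, -1.0, -0.004], [0.0, 0.004, -1.0]]
force: [-1.2, -10.8, 1.1]
opening: 0.004
```

Run:
```python
from rig import read_state,capture
import cv2
c=capture("wrist"); im=c["pixels"][:,:,::-1]
cv2.imwrite(f"pics/wrist4.png",im)
c=capture("top"); im=c["pixels"][:,:,::-1]
cv2.imwrite(f"pics/top4.png",cv2.resize(im[170:278,155:315],None,fx=5,fy=5,interpolation=cv2.INTER_CUBIC))
print(read_state()["position"],read_state()["force"])
```

```text
[ 0.5256354  -0.0022789   0.06476355] [  0.28811588 -10.30043296   2.9526792 ]
```

View pics/wrist4.png

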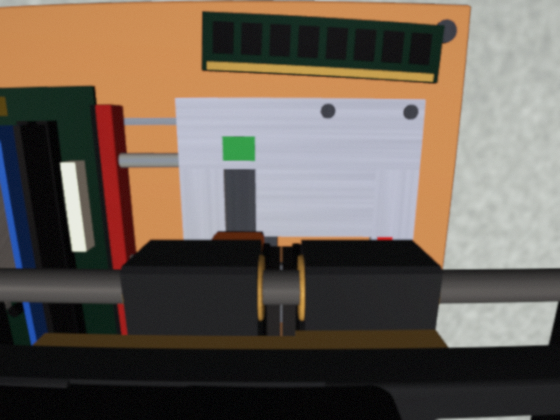

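View pics/top4.png

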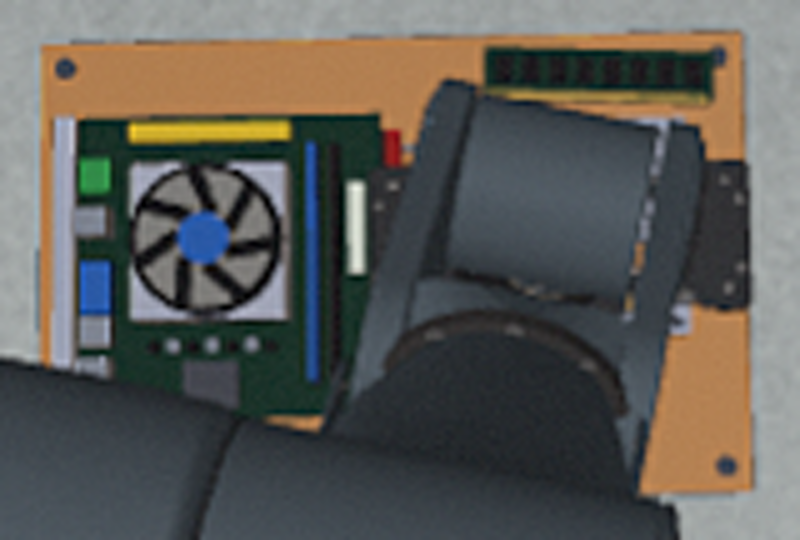

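The force has risen to about 10 N with almost no motion, so the knob is at the firm corner stop. In the wrist view the short leg (222–256) is now in line with the knob (213–264). I'll back off in -y and go round to the -x side.

>>> send_rows --moves '[0, 0, 0, 0, -0.5, 0, -1, 0, 0, 0, 0, -1, 0, -1, 0, 0, 0, 0, -1.5, 0, -1, 0, 0, 0, -1.5, 0, 0, -1, 0, 0, 0, -2, 0, 0, -1, 0, 0, 0, -2, 0, 0, -1, 0, 0, 0, 0, 1.5, 0, -1, 0, 0, 0, 0, 1.5, 0, -1, 0, 0, 0, 0, 1.5, 0, -1, 0, 0, 0, 0, 0.5, 0, -1, 0, 0, 0, 0, 0, 0, -1, 0, 0, 0, 0, 0, 0, -1]'

```text
time_s: 7.1
position: [0.4705, 0.0193, 0.0645]
tcp_rot: [[1.0, 0.0, 0.0], [0.0, -1.0, -0.0], [0.0, 0.0, -1.0]]
force: [-0.7, -0.2, 0.6]
opening: 0.006
```

Run:
```python
from rig import read_state,capture
import cv2
c=capture("wrist"); im=c["pixels"][:,:,::-1]
cv2.imwrite(f"pics/wrist5.png",im)
c=capture("side"); im=c["pixels"][:,:,::-1]
cv2.imwrite(f"pics/side5.png",cv2.resize(im[130:280,185:345],None,fx=4,fy=4,interpolation=cv2.INTER_CUBIC))
print(read_state()["position"],read_state()["force"])
```

```text
[0.47051558 0.01913987 0.0645171 ] [-0.36249947  0.56337281  0.15641309]
```

View pics/wrist5.png

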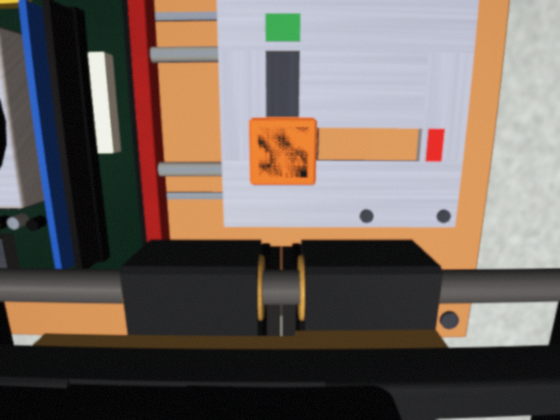

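View pics/side5.png

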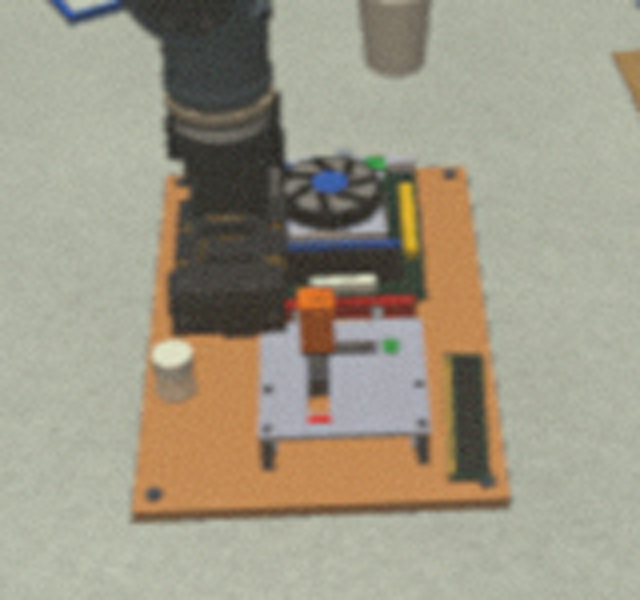

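The knob is at the corner: its top spans (250–316, 118–185), with the short leg at 267–298 straight above and the fingers centred on it at column 281. Now I'll push along +x.

>>> send_rows --moves '[0, 0, 0, 1, 0, 0, -1, 0, 0, 0, 1, 0, 0, -1, 0, 0, 0, 0.5, 0, 0, -1, 0, 0, 0, 0.5, 0, 0, -1, 0, 0, 0, 0.5, 0, 0, -1, 0, 0, 0, 0.5, 0, 0, -1]'

```text
time_s: 7.8
position: [0.509, 0.02, 0.0643]
tcp_rot: [[1.0, 0.001, -0.004], [0.001, -1.0, 0.0], [-0.004, -0.0, -1.0]]
force: [-2.7, -0.2, 1.0]
opening: 0.005
```

>>> send_rows --moves '[0, 0, 0, 0.5, 0, 0, -1, 0, 0, 0, 0.5, 0, 0, -1, 0, 0, 0, 0.5, 0, 0, -1, 0, 0, 0, 0.5, 0, 0, -1, 0, 0, 0, 0, 0, 0, -1]'

```text
time_s: 8.3
position: [0.5315, 0.0198, 0.0644]
tcp_rot: [[1.0, -0.0, 0.001], [-0.0, -1.0, 0.0], [0.001, -0.0, -1.0]]
force: [-1.5, 0.1, -0.0]
opening: 0.006
```

Run:
```python
from rig import read_state,capture
import cv2
c=capture("wrist"); im=c["pixels"][:,:,::-1]
cv2.imwrite(f"pics/wrist6.png",im)
print(read_state()["position"],read_state()["force"])
```

```text
[0.53146285 0.01981736 0.0645202 ] [-0.6303838  -0.16163038 -0.3028912 ]
```

View pics/wrist6.png

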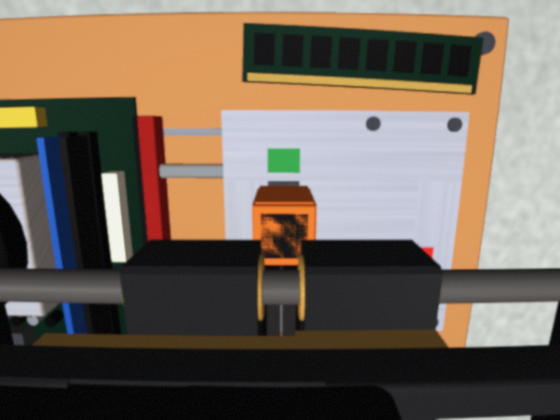

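The knob top (254–316, 187–263) is nearly at the green mark. I'll finish in small steps up to the stop.

>>> send_rows --moves '[0, 0, 0, 0.3, 0, 0, -1, 0, 0, 0, 0.2, 0, 0, -1, 0, 0, 0, 0, 0, 0, -1]'

```text
time_s: 8.65
position: [0.5356, 0.0198, 0.0646]
tcp_rot: [[1.0, 0.0, 0.0], [0.0, -1.0, 0.0], [0.0, -0.0, -1.0]]
force: [-0.9, -0.6, 0.1]
opening: 0.005
```

>>> send_rows --moves '[0, 0, 0, 0.2, 0, 0, -1, 0, 0, 0, 0, 0, 0, -1]'

```text
time_s: 8.85
position: [0.5373, 0.0198, 0.0646]
tcp_rot: [[1.0, 0.0, -0.0], [0.0, -1.0, 0.0], [-0.0, -0.0, -1.0]]
force: [-2.5, -0.3, 0.6]
opening: 0.004
```

>>> send_rows --moves '[0, 0, 0, 0.2, 0, 0, -1, 0, 0, 0, 0, 0, 0, -1]'

```text
time_s: 9.05
position: [0.5376, 0.0199, 0.0646]
tcp_rot: [[1.0, 0.001, -0.004], [0.001, -1.0, 0.0], [-0.004, -0.0, -1.0]]
force: [-5.8, -0.8, 4.0]
opening: 0.004
```

>>> send_rows --moves '[0, 0, 0, 0.2, 0, 0, -1, 0, 0, 0, 0, 0, 0, -1]'

```text
time_s: 9.25
position: [0.5378, 0.02, 0.0644]
tcp_rot: [[1.0, 0.001, -0.008], [0.001, -1.0, 0.0], [-0.008, -0.0, -1.0]]
force: [-8.8, -1.4, 5.6]
opening: 0.006
```

>>> send_rows --moves '[0, 0, 0, -0.6, 0, 0, -1, 0, 0, 0, -1.2, 0, 0, -1, 0, 0, 0, -2, 0, 0, -1, 0, 0, 0, -2, 0, 0, -1, 0, 0, 0, -2, 0, 0, -1, 0, 0, 0, 0, 0, 0, -1, 0, 0, 0, 0, 0, 0, -1]'

```text
time_s: 9.95
position: [0.4656, 0.0194, 0.0649]
tcp_rot: [[1.0, -0.0, 0.004], [-0.0, -1.0, -0.001], [0.004, 0.001, -1.0]]
force: [0.8, 0.0, 0.0]
opening: 0.008
```

Run:
```python
from rig import read_state,capture
import cv2
c=capture("wrist"); im=c["pixels"][:,:,::-1]
cv2.imwrite(f"pics/wrist7.png",im)
c=capture("side"); im=c["pixels"][:,:,::-1]
cv2.imwrite(f"pics/side7.png",cv2.resize(im[130:280,185:345],None,fx=4,fy=4,interpolation=cv2.INTER_CUBIC))
print(read_state()["position"],read_state()["force"])
```

```text
[0.4661019  0.0193043  0.06486988] [-0.66025538 -0.31437225 -0.41370837]
```

View pics/wrist7.png

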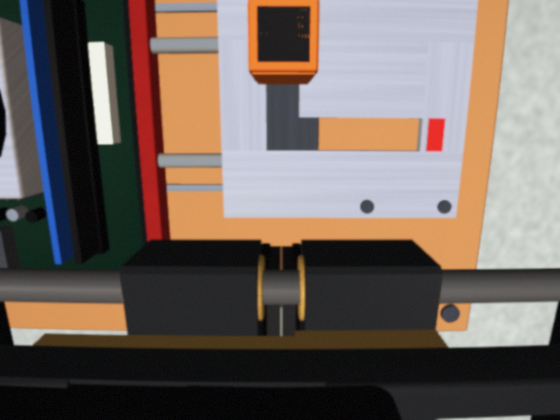

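View pics/side7.png

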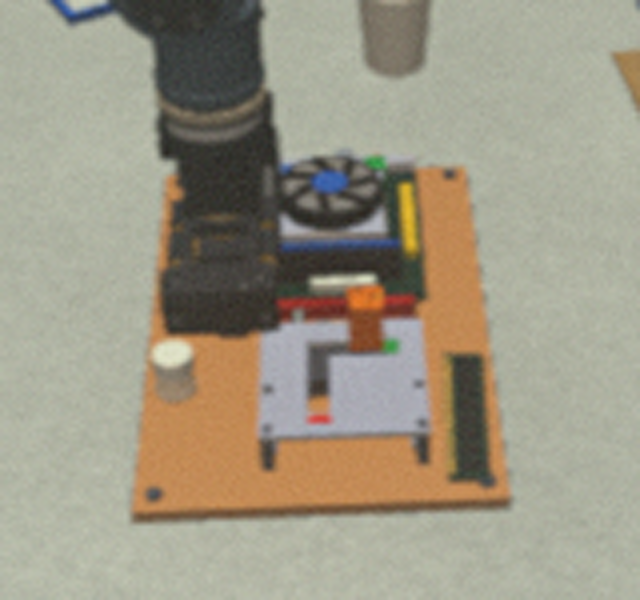

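The knob is home beside the green mark, at (366,299) in the side view, and the long leg behind it is empty. I'll raise the arm clear, check numerically and hand in.

>>> send_rows --moves '[0, 0, 0, 0, 0, 2, -1, 0, 0, 0, 0, 0, 3, -1, 0, 0, 0, 0, 0, 3, -1, 0, 0, 0, 0, 0, 2, -1, 0, 0, 0, 0, 0, 0, -1, 0, 0, 0, 0, 0, 0, -1, 0, 0, 0, 0, 0, 0, -1]'

```text
time_s: 10.75
position: [0.4631, 0.0199, 0.1637]
tcp_rot: [[1.0, 0.0, -0.001], [0.0, -1.0, 0.0], [-0.001, -0.0, -1.0]]
force: [-0.2, 0.2, -0.7]
opening: 0.006
```

Run:
```python
from rig import read_state,capture
from h import *
s=capture("side"); h2=cv2.cvtColor(s["pixels"],cv2.COLOR_RGB2HSV)
m=((h2[...,0]<17)&(h2[...,1]>200)&(h2[...,2]>180)).astype(np.uint8); m[:160]=0;m[270:]=0;m[:,:205]=0;m[:,325:]=0
n,l,st,ce=cv2.connectedComponentsWithStats(m)
for i in range(1,n):
    if st[i,4]>8: print(st[i],plane(s,[ce[i]],.092))
q=read_state();print(q["time_s"],q["position"],q["force"],abs(q["qvel"]).max())
a=pickle.load(open("side0.pkl","rb"))["pixels"]
cv2.imwrite("pics/side8.png",np.vstack([a[130:410,185:465],s["pixels"][130:410,185:465]])[:,:,::-1])
```

```text
[273 202   7   5  24] [[0.56094038 0.01728235 0.092     ]]
10.8 [0.46288245 0.01988064 0.16350235] [ 0.89398601 -0.06199245 -0.86526477] 0.15619155960347603
```

View pics/side8.png

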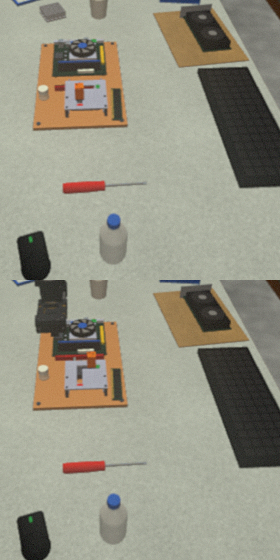

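The before and after views match for everything visible: jar, memory, screwdriver, mouse and bottle. The knob is at (0.561, 0.017), against an expected (0.558, 0.018).

```bash
python3 -c "
from rig import hand_in
print(hand_in())"
```

```text
the job is handed in; nothing more can be done
None
```

The clamp is locked and the job is handed in, at about 10.8 s of the 42 s allowed. `hand_in()` reports no verdict.

With the fingers shut, I pushed the knob from its -y side until it stopped at the corner, at about 10 N. I then went round to its -x side and pushed it along the short leg to the end stop, at about 9 N. Last, I backed off 7 cm and raised the arm 10 cm.

**Last checks:**
- **Knob position:** the side view puts the knob at (0.561, 0.017), against a slot end measured at (0.558, 0.018). That is within the calibration error, and both firm stops were felt.
- **Arm:** it is clear of everything, with under 1.5 N on the tool, which is noise level.
- **Loose things:** the jar, spare memory, screwdriver, mouse and bottle look unmoved between the first and last side pictures. The arm stayed well away from the cup. The heatsink was hidden behind the gripper in the last picture, so I could not check it there.
- **Circuit board:** there was no sign of contact, as the gripper stayed above its highest part throughout.

**What disagreed:** the knob started about 11 mm along the long leg, not at the slot start. The fingertips are also thinner than I assumed, so the corner stop came about 6 mm later in the push than planned.

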